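# Clamp a circuit board and point out the part to swap and its donor

### The job

Show a colleague which part of the board is to be swapped: push the open jaw of the board holder in until it closes on the blue board, then point straight down at the tan square part on that board, fingertips about a finger's width above it without touching, and keep still for three seconds. Then point in the same way at the tan square part in the middle of the small loose blue donor board on the teal mat, keep still for three seconds and finish still pointing there. Touch neither board and leave everything else where it lies; nothing needs to be gripped.

Things in the scene. Friction and masses are not known exactly. Their poses are not given: they have to be found in the camera images.
- board_clamp: grey board holder fixed to the bench, base 86 x 150 mm. Origin: middle of its underside; y along its two rods, z up. Fixed jaw at +y (top z = 37 mm), end block at y -60 to -72 mm (top z = 29 mm), between them the sliding jaw, 80 mm wide in x. A fixed blue board, 50 mm (x) by 54 mm (y), lies between the jaws: y = 0 to 54 mm, top z = 32 mm, on white rests and in the fixed jaw's groove.
- board_clamp_jaw (a joint): travel of the sliding jaw in m: 0 = closed on the board's edge (a hard stop), up to 0.034 = wide open, moved towards the holder's -y. It starts open by 14 to 30 mm; push it towards the holder's +y. It slides with about 1.5 N of friction and stays where it is left.
- jaw_knob (a point): centre of the top of the round ribbed knob on the sliding jaw near its +x end: grey, 14 mm across, from the jaw's top at z = 30 mm up to z = 42 mm; moves with the jaw. Behind it (-y) the way is free above z = 31 mm, so fingertips at z = 34 to 38 mm can push it. The jaw's 3 mm pad stands in front of it, up to z = 37 mm.
- suspect_part (a point): centre of the top of the tan square part, about 8 x 8 mm, on the blue board in the holder, near the edge at the holder's +x side (holder frame 17.5, 19.8, 33.5 mm). Axes as the holder's.
- donor_board: small loose blue circuit board, 30 x 60 mm, lying flat on the teal mat, any way round. Origin: middle of its underside; y along its length. A black block, 10 x 15 mm, is its tallest part, 9 mm, at x = -8, y = 16 mm.
- donor_part (a point): centre of the top of the tan square part, 6 x 6 mm, near the middle of the donor board (board frame -4.1, 1.9, 6.5 mm), next to the black block. z points up.
- green_board: larger loose green circuit board, 60 x 105 x 9 mm, on the mat behind the donor board; leave it alone. Origin: middle of its underside.
- tweezers: steel tweezers, 120 x 10 x 8 mm, lying on the mat; leave alone. Origin: middle of the underside.
- side_cutters: red-handled side cutters, 126 x 40 x 11 mm, lying on the bench left of the board holder; leave alone. Origin: middle.
- flux_syringe1: white syringe with a blue plunger, 151 x 34 x 18 mm, lying on the bench behind and left of the holder; leave alone. Origin: middle of the underside.
- flux_syringe0: white syringe with a black plunger, 151 x 34 x 18 mm, lying on the bench near its front edge between the holder and the mat; leave alone. Origin: middle of the underside.
- screw_jar: white jar with a red cap, 42 mm across, 54 mm high, standing behind the holder; leave alone. Origin: middle of the underside.
- microscope: grey stereo microscope standing fixed between the holder and the mat, over 0.4 m high; its base plate, 18 mm thick and 240 x 260 mm, reaches to about x = 0.57 m and its head overhangs. When passing in front of it keep the tool point at x below 0.42 m. Origin: middle of the base.

How it is judged:
By the outcome, as a careful person would: the job done as asked, in the order asked, and still so for the second after the job is handed in, with the robot touching nothing.
It also fails if it takes over 64 s, if anything falls off the work surface, if the arm or the gripper's body presses on something with over 40 N, if the wrist force passes 120 N, or if a joint passes its speed limit or range.

### The arm

A 6-joint arm with a two-finger parallel gripper is mounted at the origin on a cart in front of the work surface, level with it; the furniture and walls round the work are solid. World frame = base frame: x ahead of the robot, y to its left, z up, the work surface at z = 0. Lengths are in mm, angles in degrees, forces in N, time in s.
With the tool pointing down it reaches from about 350 to 850 mm from the base axis. Payload 8.1 kg.
Tool frame: the origin (TCP) lies between the finger pads, 19 mm behind the fingertips; this is the grasp point; z points along the fingers, y is the line along which they close (so a half turn about z gives the same grasp; the last joint's range is limited). The gripper opens to 85 mm and grips with 20 to 120 N. Pads are 22 mm wide; open, the fingers measure 114 mm over their backs; the gripper's body (76 mm by 85 mm) begins 54 mm behind the grasp point. The pads swing forward as they close: fully open they stand 13 mm farther back than shut.
Start: joints at [-69.866, 7.471, 85.268, -0, 87.261, -4.893], TCP at [253.845, -543.662, 249.992] pointing down, gripper open.
Joint ranges: [-169.43, 169.43], [-51.17, 129.36], [1.28, 143.12], [-76.62, 256.62], [0, 156.53], [-152.29, 152.29]. Speed limits (degrees/s): [136.94, 136.94, 159.86, 180, 180, 180].

### API

Orientations are given as [roll, pitch, yaw] about the fixed x, y, z axes, in that order (R = Rz(yaw) Ry(pitch) Rx(roll)).
In Python, from bench import sense, snapshot, hand_in gives the robot as it stands. The module is installed in compiled form; this text tells all that it offers.
- The arm moves only by the tool apply_moves, never from a script. Its argument "series" is text: rows parted by semicolons, each of 5 numbers parted by spaces: the shift along the tool's x, y, z each as a share of 0.3 m, from -1 to 1, then the turn about the tool's z as a share of 2 rad, from -1 to 1, then the gripper's target within -1 to 1 (shut at 1, half-way at 0, fully open at -1). In form: tx ty tz twist gripper; .... A call has 1 to 5 rows; each row shifts and turns the commanded pose from where the row before left it, along the tool's axes as they then stand; what a row does not reach is not made up. A row lasts 1/12 s, in which the tool goes at most 41.7 mm and 7.16 degrees, less where a joint would pass 70% of its speed; a pose out of reach is approached as far as the arm can. A call with a number of a shift or a turn outside -1 to 1 is refused whole. A call with a gripper value outside its range is refused whole. The fingers move at their own pace and stop on an object; "squeeze" is the grip in N (left out, the last holds). Time passes only in rows, so rows that do not move let the fingers close. It gives the time, the measured TCP pose, the force, the opening and the grip force at its end, in the units of the state.
- sense(): the state, without advancing time (a new reading comes with each control period).
- snapshot(name): name is "scene" or "top"; returns a dict with "frame" (400x640x3 uint8, blue, green, red), "depth" (400x640 float32, mm along the optical axis (not along the pixel's ray), 0 where there is no reading), "intrinsics" (3x3 intrinsics, pixels), "extrinsics" (4x4, takes a point from camera to world coordinates). Camera axes: x right, y down, z forward; pixel columns grow to the right and rows downward; lengths in mm; the calibration is good to about 2 mm. A picture is of the moment at which its call begins.
- hand_in(): hands the job in; it is judged then, once.
The state is a dict: "time": time; "joint_pos": joint angles; "qd": joint speeds; "joint_efforts": joint torques, N m; "tool_pos": TCP position; "tcp_rot": TCP orientation; "ft_force": force on the tool from outside, world axes, zero at the start; "wrist_torque": the same for the moment, N m; "finger_gap": finger opening in mm; "grip_force": force on a finger pad.
Only numpy, scipy, OpenCV 4.12 (cv2) and the standard library are available. Lean on these libraries where they do the work, as an engineer would, in place of code of your own. Each camera call takes 0.05 s, during which the arm holds its last target. There are 200 camera calls.

## Working session

There is one attempt and no reset: what is moved stays moved. The work goes in short steps, Python scripts to look and compute and a tool call to move; the robot and the scene stay as the last step left them, time stands still between calls to the robot, and variables do not carry over. Pictures are saved under pics/ and viewed, at most 10 in all, crops included, and the job is handed in when it is done.

Besides the shell and the picture viewer there is one more tool, called after "Emit:" as name(argument=value, ...) on one line, values as JSON. apply_moves: Moves the arm, as the interface text tells. Its arguments: {"type":"object","properties":{"series":{"type":"string"},"squeeze":{"type":"number"}},"required":["series"]}

```bash
mkdir -p pics
cat > h.py <<'E'
import numpy as np, cv2
from bench import sense, snapshot
def pt(s,u,v,z=None):
    K=s["intrinsics"];T=s["extrinsics"];r=np.linalg.inv(K)@[u,v,1]
    if z is None: d=s["depth"][int(v),int(u)]
    else: d=(z-T[2,3])/(T[:3,:3]@r)[2]
    return T[:3,:3]@(r*d)+T[:3,3]
def px(s,p):
    T=np.linalg.inv(s["extrinsics"]);c=s["intrinsics"]@(T[:3,:3]@p+T[:3,3]);return c[:2]/c[2]
E
python3 - <<'E'
from h import *
for n in("top","scene"):
    s=snapshot(n);cv2.imwrite(f"pics/{n}0.png",s["frame"]);np.savez(f"{n}0.npz",**s)
    print(s["intrinsics"],s["extrinsics"])
print(sense())
E
```

```text
[[513.41165174   0.         313.2905371 ]
 [  0.         513.41165174 203.95807904]
 [  0.           0.           1.        ]] [[-2.74455136e-04 -9.76576346e-01  2.15171013e-01  1.88873230e+02]
 [-9.99994514e-01 -4.42244037e-04 -3.28268519e-03 -2.52214887e+01]
 [ 3.30095081e-03 -2.15170733e-01 -9.76570868e-01  1.84530850e+03]
 [ 0.00000000e+00  0.00000000e+00  0.00000000e+00  1.00000000e+00]]
[[493.10423566   0.         325.53223599]
 [  0.         493.10423566 204.74686825]
 [  0.           0.           1.        ]] [[-8.55407541e-01 -4.04927161e-01  3.22973578e-01  4.96751583e+01]
 [-5.17949092e-01  6.65621481e-01 -5.37286498e-01  8.20069335e+02]
 [ 2.58374474e-03 -6.26882794e-01 -7.79109290e-01  1.27656372e+03]
 [ 0.00000000e+00  0.00000000e+00  0.00000000e+00  1.00000000e+00]]
{'time': 0.1, 'joint_pos': array([-6.98664152e+01,  7.51121140e+00,  8.53241087e+01, -8.93372105e-04,
        8.72622888e+01, -4.89165966e+00]), 'qd': array([-0.01366095, -0.16610191, -0.14788529,  0.03336962,  0.04374038,
       -0.07568723]), 'joint_efforts': array([ 2.34504609e-03, -5.70948315e+01, -5.01944625e+01, -1.34678221e-04,
        8.05125892e-03, -1.48055801e-04]), 'tool_pos': array([ 253.67487333, -543.21143989,  249.03458075]), 'tcp_rot': array([-1.79902671e+02, -7.43426193e-03,  2.50252816e+01]), 'ft_force': array([ 0.48599069, -0.13543283,  0.4389666 ]), 'wrist_torque': array([-0.04154789, -0.00032323, -0.03881313]), 'grip_force': 0.0, 'finger_gap': 85.27625812550905}
```

View pics/top0.png

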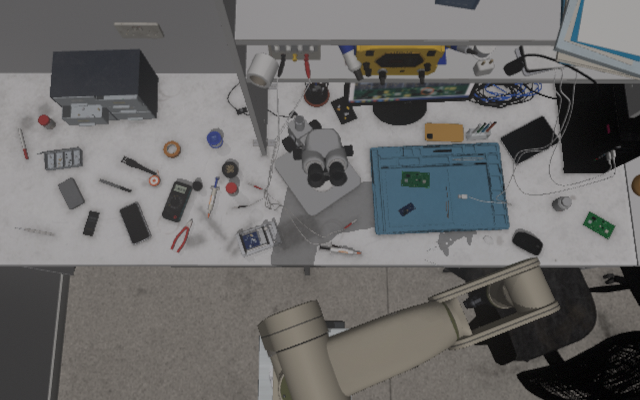

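View pics/scene0.png

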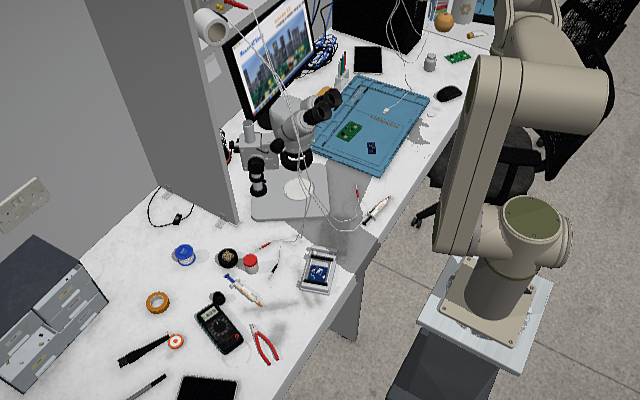

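The top view shows the holder at about (255,238), the donor board at (406,209) and the green board at (415,179). In the scene view the holder is at (319,270) and the donor at (371,148). I'll enlarge both.

Run:
```python
from h import *
t=np.load("top0.npz");s=np.load("scene0.npz")
def c(f,u,v,w,h,k): return cv2.resize(f[v:v+h,u:u+w],(w*k,h*k),interpolation=cv2.INTER_CUBIC)
a=c(t["frame"],230,213,50,50,8);b=c(t["frame"],385,190,50,50,8)
d=c(s["frame"],290,240,50,60,8)[:,:400]; 
cv2.imwrite("pics/c1.png",np.hstack([a,b]))
e=c(s["frame"],350,125,50,60,8)
cv2.imwrite("pics/c2.png",np.hstack([d,e]))
for u,v in((255,238),(406,209)): print(pt(t,u,v))
for u,v in((319,270),(371,148)): print(pt(s,u,v))
```

```text
[463.0024074  175.61172755  39.25766383]
[ 575.5793121  -371.15605629    5.0390458 ]
[453.31789845 184.03384811  36.96784404]
[ 571.98025074 -368.72636277    6.76552061]
```

View pics/c1.png

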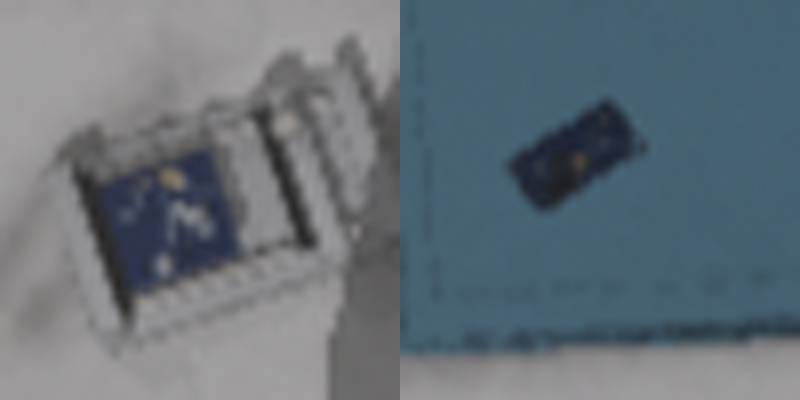

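View pics/c2.png

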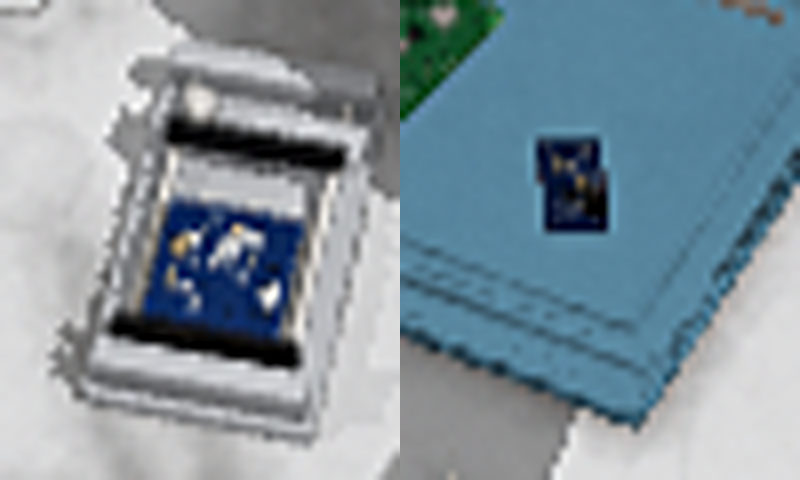

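Top crop: the suspect part is at about (173,180), the knob at (285,122), and the donor's tan part at (579,160) with its black block at (567,183). Scene crop: suspect at (182,243), knob at (200,103). The holder's +x points away from the robot, with a yaw of about 18°.

Run:
```python
from h import *
t=np.load("top0.npz");s=np.load("scene0.npz")
C=lambda o,p:(o[0]+(p[0]+.5)/8-.5,o[1]+(p[1]+.5)/8-.5)
T0=(230,213);T1=(385,190);S0=(290,240);S1=(350,125)
def show(n,cam,o,p,z): print(n,pt(cam,*C(o,p),z).round(1))
show("susp t",t,T0,(173,180),33.5);show("susp s",s,S0,(182,243),33.5)
show("knob t",t,T0,(285,122),42);show("knob s",s,S0,(200,103),42)
show("donor t",t,T1,(179,160),6.5)
def rect(cam,o,w,h,z,lab,blk):
    f=cam["frame"][o[1]:o[1]+h,o[0]:o[0]+w];f=cv2.resize(f,None,fx=8,fy=8,interpolation=cv2.INTER_CUBIC)
    hs=cv2.cvtColor(f,cv2.COLOR_BGR2HSV).astype(int);m=((hs[...,0]>105)&(hs[...,0]<135)&(hs[...,1]>90)&(hs[...,2]<150))
    if blk:m|=hs[...,2]<75
    m=cv2.morphologyEx(m.astype(np.uint8),cv2.MORPH_CLOSE,np.ones((25,25)))
    n,l,st,_=cv2.connectedComponentsWithStats(m);k=1+st[1:,4].argmax()
    ys,xs=np.nonzero(l==k)
    P=np.array([pt(cam,*C(o,q),z)[:2] for q in zip(xs,ys)],np.float32)
    print(lab,cv2.minAreaRect(P));print(cv2.boxPoints(cv2.minAreaRect(P)).round(1).tolist())
rect(t,T0,50,50,32,"board t",0);rect(s,S0,50,60,32,"board s",0)
rect(t,T1,50,42,2,"donor t",1);rect(s,S1,38,30,2,"donor s",1)
# jar/plane check
```

```text
susp t [474.4 190.1  33.5]
susp s [471.3 192.2  33.5]
knob t [499.2 139.9  42. ]
knob s [494.9 141.8  42. ]
donor t [ 573.2 -374.2    6.5]
board t ((456.65936279296875, 191.70193481445312), (46.19086456298828, 48.455406188964844), 19.096590042114258)
[[426.8999938964844, 207.0], [442.79998779296875, 161.3000030517578], [486.3999938964844, 176.39999389648438], [470.6000061035156, 222.1999969482422]]
board s ((451.6375732421875, 196.65768432617188), (51.56465530395508, 60.81599044799805), 19.992273330688477)
[[417.0, 216.39999389648438], [437.79998779296875, 159.3000030517578], [486.29998779296875, 176.89999389648438], [465.5, 234.0]]
donor t ((575.9747924804688, -373.17144775390625), (29.268774032592773, 58.861106872558594), 31.800870895385742)
[[548.0, -355.8999938964844], [579.0, -405.8999938964844], [603.9000244140625, -390.5], [572.9000244140625, -340.3999938964844]]
donor s ((572.9707641601562, -372.6771545410156), (30.408466339111328, 64.52033233642578), 32.55425262451172)
[[542.7999877929688, -353.70001220703125], [577.5, -408.1000061035156], [603.0999755859375, -391.70001220703125], [568.4000244140625, -337.29998779296875]]
```

Run:
```python
from h import *
for n in("top0","scene0"):
    s=np.load(n+".npz");D=s["depth"];v,u=np.nonzero(D>0)
    r=np.linalg.inv(s["intrinsics"])@np.array([u,v,np.ones(len(u))])
    T=s["extrinsics"];P=(T[:3,:3]@(r*D[v,u])+T[:3,3:]).T
    for y0 in range(-200,260,40):
        for z0,z1 in((25,60),(60,150),(150,700)):
            q=P[(P[:,1]>=y0)&(P[:,1]<y0+40)&(P[:,2]>z0)&(P[:,2]<z1)&(P[:,0]>330)&(P[:,0]<800)]
            if len(q):print(n,y0,z0,len(q),"xmin",np.sort(q[:,0])[:3].round())
```

```text
top0 -200 25 22 xmin [638. 653. 656.]
top0 -200 150 278 xmin [752. 753. 753.]
top0 -160 25 19 xmin [422. 429. 618.]
top0 -160 150 336 xmin [571. 572. 574.]
top0 -120 25 30 xmin [422. 426. 429.]
top0 -120 150 848 xmin [559. 561. 561.]
top0 -80 25 33 xmin [571. 571. 581.]
top0 -80 150 889 xmin [557. 558. 558.]
top0 -40 25 41 xmin [508. 510. 556.]
top0 -40 150 903 xmin [556. 557. 557.]
top0 0 25 53 xmin [483. 493. 497.]
top0 0 60 13 xmin [509. 511. 512.]
top0 0 150 646 xmin [623. 624. 626.]
top0 40 25 34 xmin [653. 664. 665.]
top0 40 60 7 xmin [518. 520. 523.]
top0 40 150 668 xmin [531. 533. 534.]
top0 80 25 92 xmin [442. 443. 446.]
top0 80 60 2 xmin [551. 564.]
top0 80 150 359 xmin [525. 527. 527.]
top0 120 25 134 xmin [440. 440. 440.]
top0 120 60 50 xmin [779. 779. 780.]
top0 120 150 631 xmin [534. 535. 538.]
top0 160 25 154 xmin [426. 426. 429.]
top0 160 60 4 xmin [780. 781. 782.]
top0 160 150 57 xmin [779. 779. 780.]
top0 200 25 167 xmin [407. 408. 410.]
top0 240 25 176 xmin [468. 471. 475.]
top0 240 60 26 xmin [626. 629. 632.]
scene0 -160 25 1 xmin [420.]
scene0 -160 150 57 xmin [5
[... 315 characters left out ...]
]
scene0 0 25 116 xmin [494. 494. 497.]
scene0 0 60 151 xmin [505. 506. 510.]
scene0 0 150 1316 xmin [617. 618. 618.]
scene0 40 25 16 xmin [694. 729. 782.]
scene0 40 60 19 xmin [513. 513. 516.]
scene0 40 150 779 xmin [530. 531. 531.]
scene0 80 25 87 xmin [439. 440. 440.]
scene0 80 60 13 xmin [544. 546. 547.]
scene0 80 150 876 xmin [522. 523. 523.]
scene0 120 25 184 xmin [436. 437. 438.]
scene0 120 60 74 xmin [548. 550. 553.]
scene0 120 150 1097 xmin [527. 529. 529.]
scene0 160 25 212 xmin [427. 428. 429.]
scene0 160 60 114 xmin [776. 776. 776.]
scene0 160 150 1232 xmin [773. 775. 775.]
scene0 200 25 250 xmin [403. 403. 404.]
scene0 240 25 241 xmin [451. 456. 458.]
scene0 240 60 1 xmin [650.]
```

Emit:
apply_moves(series="0 0 0 0.05 1; 0.136 0 0 0 1; 0.08 -0.11 0 0 1; 0.08 -0.11 0 0 1; 0.08 -0.11 0.03 0 1", squeeze=20)

```text
time: 0.52
tool_pos: [328.2, -412.1, 241.4]
tcp_rot: [180.0, -0.0, 19.3]
ft_force: [-0.0, -0.8, 1.1]
finger_gap: 25.6
grip_force: 0.0
```

Run:
```python
from h import *
for n in("top0","scene0"):
    s=np.load(n+".npz");D=s["depth"];v,u=np.nonzero(D>0)
    r=np.linalg.inv(s["intrinsics"])@np.array([u,v,np.ones(len(u))])
    T=s["extrinsics"];P=(T[:3,:3]@(r*D[v,u])+T[:3,3:]).T
    for y0 in range(0,160,20):
        k=(P[:,1]>=y0)&(P[:,1]<y0+20)&(P[:,2]>55)&(P[:,0]>440)&(P[:,0]<600)
        q=P[k]
        if len(q):
            h,_=np.histogram(q[:,2],[55,100,150,200,300,400,600,900,1500])
            i=q[:,0].argmin();print(n,y0,h,q[i].round(),u[k][i],v[k][i],"zmin",q[q[:,2].argmin()].round())
```

```text
top0 0 [4 0 0 0 0 0 0 0] [512.   9.  68.] 302 223 zmin [516.  12.  65.]
top0 20 [4 5 0 0 0 0 0 0] [509.  33.  64.] 295 224 zmin [509.  33.  64.]
top0 40 [1 6 7 0 0 0 0 0] [518.  43.  94.] 292 220 zmin [518.  43.  94.]
top0 60 [0 0 5 9 0 4 0 0] [538.  79. 245.] 279 205 zmin [539.  61. 161.]
top0 80 [ 0  0  0  8  3 59  0  0] [527.  94. 296.] 273 205 zmin [550.  84. 220.]
top0 100 [ 1  1  2  9 30  5  0  0] [525. 111. 274.] 268 207 zmin [564. 108.  61.]
top0 120 [1 0 0 5 4 0 0 0] [534. 122. 265.] 265 205 zmin [572. 123.  56.]
scene0 0 [5 0 0 0 0 0 0 0] [510.   9.  57.] 333 217 zmin [510.   9.  57.]
scene0 20 [7 6 0 0 0 0 0 0] [500.  37.  60.] 331 224 zmin [505.  35.  59.]
scene0 40 [ 3 12  9  0  0  0  0  0] [513.  40.  85.] 327 218 zmin [513.  40.  85.]
scene0 60 [0 0 9 7 0 6 0 0] [533.  64. 169.] 317 203 zmin [533.  64. 169.]
scene0 80 [  0   0   0  14   0 118   0   0] [523.  98. 293.] 313 184 zmin [544.  88. 228.]
scene0 100 [ 7  6 15 32 93 20  0  0] [522. 116. 248.] 310 199 zmin [558. 111.  64.]
scene0 120 [ 5  5  0 19  7  0  0  0] [527. 127. 261.] 306 198 zmin [565. 124.  59.]
```

Emit:
apply_moves(series="0.05 -0.13 0.03 0 1; 0.05 -0.13 0.03 0 1; 0.05 -0.13 0.03 0 1; 0.05 -0.13 0.03 0 1; 0.05 -0.13 0.03 0 1")

```text
time: 0.93
tool_pos: [333.2, -207.6, 196.2]
tcp_rot: [-180.0, 0.0, 19.3]
ft_force: [0.9, 1.1, 0.1]
finger_gap: 0.4
grip_force: 0.0
```

Run:
```python
from h import *
t=np.load("top0.npz");s=np.load("scene0.npz")
c=lambda f,u,v,w,h,k: cv2.resize(f[v:v+h,u:u+w],(w*k,h*k),interpolation=cv2.INTER_CUBIC)
cv2.imwrite("pics/c3.png",np.hstack([c(t["frame"],240,140,80,120,5),c(s["frame"],265,150,80,120,5)]))
```

```text
(no output)
```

View pics/c3.png

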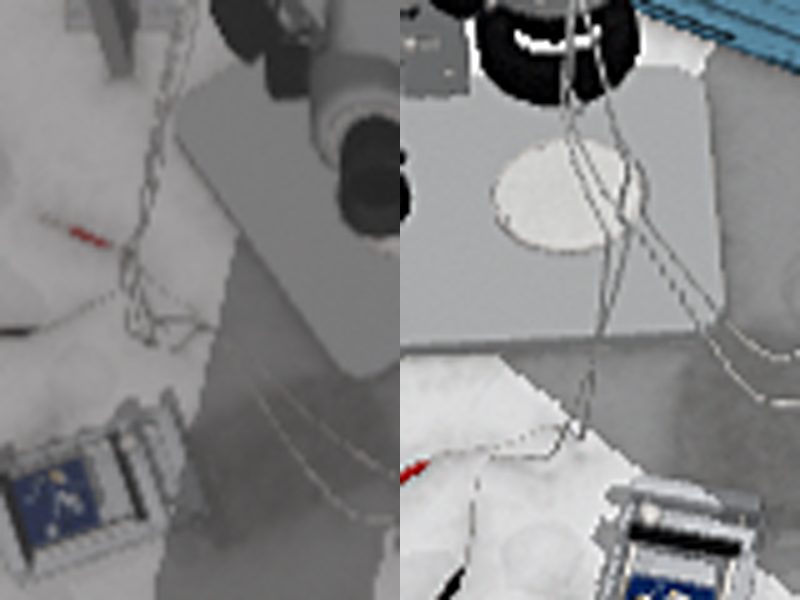

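The crop shows thin hanging leads ending near x≈522, y≈100–116. That is just beyond the knob, so I'll come in from the low-x side and keep clear of them.

Emit:
apply_moves(series="0.0625 -0.103 0.022 0 1; 0.0625 -0.103 0.022 0 1; 0.0625 -0.103 0.022 0 1; 0.0625 -0.103 0.022 0 1; 0.0625 -0.103 0.022 0 1")

```text
time: 1.35
tool_pos: [370.9, -30.9, 163.8]
tcp_rot: [180.0, -0.0, 19.3]
ft_force: [0.5, 0.6, -0.1]
finger_gap: 0.4
grip_force: 0.0
```

Emit:
apply_moves(series="0.0625 -0.103 0.022 0 1; 0.0625 -0.103 0.022 0 1; 0.087 -0.047 0.1 0 1; 0.087 -0.047 0.1 0 1; 0 0 0 0 1")

```text
time: 1.77
tool_pos: [421.9, 84.2, 82.9]
tcp_rot: [-179.7, 0.8, 19.4]
ft_force: [-1.2, 0.3, -2.2]
finger_gap: 0.0
grip_force: 0.0
```

Run:
```python
from h import *
for n in("top","scene"):
    s=snapshot(n);np.savez(f"{n}1.npz",**s)
    p=sense()["tool_pos"];tip=p-[0,0,19];q=px(s,tip);print(n,p.round(1),q.round(1))
    u,v=q.round().astype(int);f=s["frame"][v-35:v+15,u-25:u+25]
    cv2.imwrite(f"pics/{n}1.png",f)
    print("origin",u-25,v-35)
a=[cv2.resize(cv2.imread(f"pics/{n}1.png"),(400,400),interpolation=cv2.INTER_CUBIC) for n in("top","scene")]
cv2.imwrite("pics/c4.png",np.hstack(a));print(sense()["time"],sense()["ft_force"].round(1))
```

```text
top [421.8  82.8  85.8] [280.6 248.5]
origin 256 214
scene [423.3  81.9  88.7] [345.7 243.3]
origin 321 208
1.8667 [-1.  -0.2  0.1]
```

View pics/c4.png

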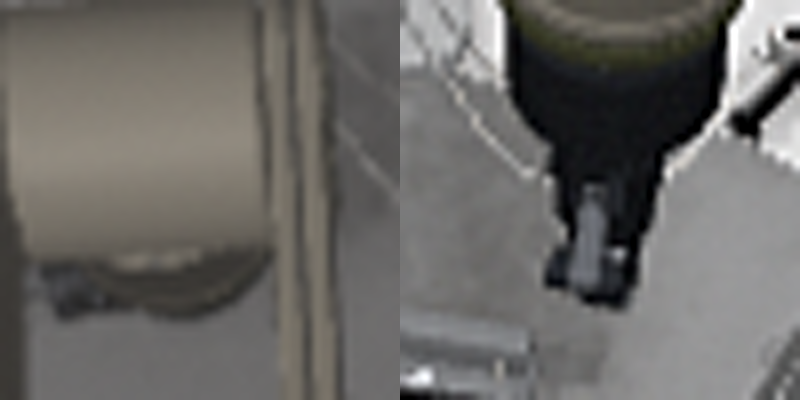

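The fingertips appear in the scene view at about (345,243), as the kinematics predict, so that camera agrees within about 2 mm. Next I go behind the knob.

Emit:
apply_moves(series="0.07 0 0.018 0 1; 0.07 0 0.018 0 1; 0.07 0 0.018 0 1; 0.065 0 0.018 0 1; 0 0 0 0 1")

```text
time: 2.28
tool_pos: [506.9, 108.3, 72.3]
tcp_rot: [179.9, -0.3, 19.2]
ft_force: [0.5, 0.2, -0.1]
finger_gap: 0.2
grip_force: 0.0
```

Emit:
apply_moves(series="0 0 0.02 0 1; 0 0 0.02 0 1; 0 0 0 0 1; 0 0 0 0 1; 0 0 0 0 1")

```text
time: 2.7
tool_pos: [503.1, 108.3, 58.5]
tcp_rot: [180.0, -0.0, 19.3]
ft_force: [-0.1, 0.3, -0.0]
finger_gap: 0.4
grip_force: 0.0
```

Emit:
apply_moves(series="0 0 0.008 0 1; 0 -0.013 0 0 1; 0 -0.013 0 0 1; 0 0 0 0 1; 0 0 0 0 1")

```text
time: 3.12
tool_pos: [500.8, 116.4, 55.7]
tcp_rot: [180.0, -0.0, 19.3]
ft_force: [0.2, -0.3, -0.9]
finger_gap: -0.2
grip_force: 0.0
```

Emit:
apply_moves(series="0 -0.01 0 0 1; 0 -0.01 0 0 1; 0 -0.01 0 0 1; 0 0 0 0 1; 0 0 0 0 1")

```text
time: 3.53
tool_pos: [497.8, 124.7, 55.7]
tcp_rot: [180.0, 0.0, 19.3]
ft_force: [0.4, -0.7, 0.2]
finger_gap: 0.1
grip_force: 0.0
```

Emit:
apply_moves(series="0 -0.01 0 0 1; 0 -0.01 0 0 1; 0 0 0 0 1; 0 0 0 0 1; 0 0 0 0 1")

```text
time: 3.95
tool_pos: [495.9, 130.2, 55.7]
tcp_rot: [-180.0, 0.0, 19.3]
ft_force: [0.2, -0.5, 0.2]
finger_gap: -0.2
grip_force: 0.0
```

Emit:
apply_moves(series="0 -0.01 0 0 1; 0 -0.01 0 0 1; 0 0 0 0 1; 0 0 0 0 1; 0 0 0 0 1")

```text
time: 4.37
tool_pos: [493.9, 136.0, 55.7]
tcp_rot: [-180.0, 0.0, 19.3]
ft_force: [0.8, 0.0, -0.5]
finger_gap: -0.2
grip_force: 0.0
```

Run:
```python
from h import *
a=[]
for n,o in(("scene",(290,240)),("top",(230,213))):
    s=snapshot(n);u,v=o;a.append(cv2.resize(s["frame"][v-10:v+50,u:u+50],(400,480),interpolation=cv2.INTER_CUBIC))
    print(px(s,sense()["tool_pos"]-[0,0,19])-[u,v-10])
cv2.imwrite("pics/c5.png",np.hstack(a))
```

```text
[25.90715849 22.15694853]
[36.42932052 26.52238131]
```

View pics/c5.png

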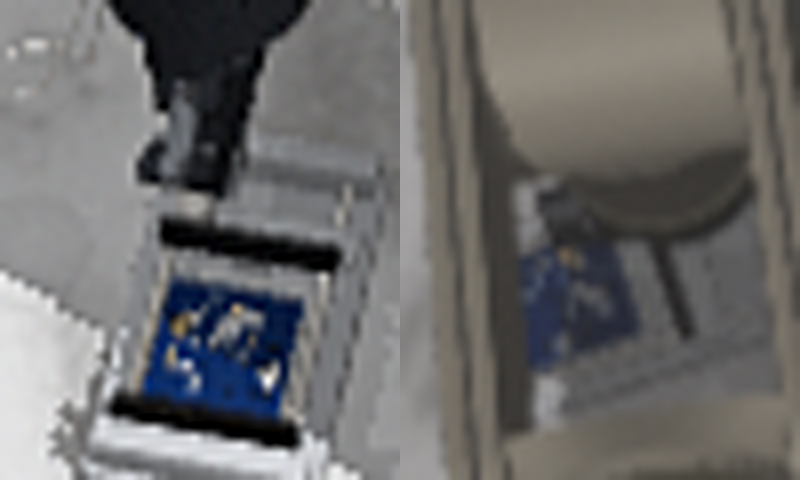

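The jaw is moving with the knob: its pad shifted by about 3 px. A gap of roughly 8–10 mm to the board's edge remains (rows 255 to 280), so I keep pushing.

Emit:
apply_moves(series="0 -0.01 0 0 1; 0 -0.01 0 0 1; 0 0 0 0 1; 0 0 0 0 1; 0 0 0 0 1")

```text
time: 4.88
tool_pos: [491.9, 141.7, 55.7]
tcp_rot: [-180.0, 0.0, 19.3]
ft_force: [0.1, -0.1, 0.7]
finger_gap: 0.1
grip_force: 0.0
```

Emit:
apply_moves(series="0 -0.007 0 0 1; 0 0 0 0 1; 0 0 0 0 1")

```text
time: 5.13
tool_pos: [491.2, 143.5, 55.7]
tcp_rot: [-180.0, -0.0, 19.3]
ft_force: [0.3, -1.1, -0.6]
finger_gap: -0.1
grip_force: 0.2
```

Emit:
apply_moves(series="0 -0.007 0 0 1; 0 0 0 0 1; 0 0 0 0 1")

```text
time: 5.38
tool_pos: [490.5, 145.5, 55.7]
tcp_rot: [-180.0, 0.0, 19.3]
ft_force: [-0.4, 0.1, 0.6]
finger_gap: -0.3
grip_force: 0.3
```

Emit:
apply_moves(series="0 -0.007 0 0 1; 0 0 0 0 1; 0 0 0 0 1")

```text
time: 5.63
tool_pos: [489.8, 147.5, 55.7]
tcp_rot: [-180.0, 0.0, 19.3]
ft_force: [-0.0, -1.9, -0.3]
finger_gap: -0.1
grip_force: 0.3
```

Emit:
apply_moves(series="0 -0.007 0 0 1; 0 0 0 0 1; 0 0 0 0 1")

```text
time: 5.88
tool_pos: [489.1, 149.6, 55.7]
tcp_rot: [-180.0, 0.0, 19.3]
ft_force: [-0.3, -0.2, 0.1]
finger_gap: -0.1
grip_force: 0.2
```

Emit:
apply_moves(series="0 -0.007 0 0 1; 0 0 0 0 1; 0 0 0 0 1")

```text
time: 6.13
tool_pos: [488.6, 151.1, 55.7]
tcp_rot: [180.0, -0.0, 19.3]
ft_force: [0.5, -4.7, 0.5]
finger_gap: -0.2
grip_force: 2.2
```

Emit:
apply_moves(series="0 -0.006 0 0 1; 0 0 0 0 1; 0 0 0 0 1")

```text
time: 6.38
tool_pos: [488.5, 151.6, 55.8]
tcp_rot: [179.8, -0.0, 19.3]
ft_force: [2.8, -10.5, -1.8]
finger_gap: 0.2
grip_force: 5.6
```

The force rises to 10 N with the tool stalled, so the jaw is on its hard stop. I back off, lift and go over the suspect part.

Emit:
apply_moves(series="0 0.03 0 0 1; 0 0.03 0 0 1; 0 0 -0.09 0 1; 0 0 -0.06 0 1; 0 0 0 0 1")

```text
time: 6.8
tool_pos: [496.7, 136.2, 104.9]
tcp_rot: [180.0, -0.4, 19.3]
ft_force: [0.6, 0.0, 1.1]
finger_gap: 0.1
grip_force: 0.0
```

Emit:
apply_moves(series="0 -0.08 0 0 1; 0 -0.08 0 0 1; 0 -0.04 0 0 1; 0 0 0 0 1; 0 0 0 0 1")

```text
time: 7.22
tool_pos: [473.7, 192.9, 100.3]
tcp_rot: [180.0, 0.0, 19.4]
ft_force: [0.6, -0.1, 1.1]
finger_gap: -0.1
grip_force: 0.0
```

Run:
```python
from h import *
a=[]
p=sense()["tool_pos"];print(p.round(1))
d=np.array([472.8,191.2,68])-p
print("t moves",((.944*d[0]+.3305*d[1])/300).round(3),((.3305*d[0]-.944*d[1])/300).round(3),(-d[2]/300).round(3))
for n,o in(("scene",(285,215)),("top",(230,200))):
    s=snapshot(n);u,v=o;a.append(cv2.resize(s["frame"][v:v+75,u:u+60],(400,500),interpolation=cv2.INTER_CUBIC))
    print((px(s,p-[0,0,19])-[u,v])*6.667,(px(s,np.array([472.8,191.2,33.5]))-[u,v])*6.667)
cv2.imwrite("pics/c6.png",np.hstack(a))
```

```text
[473.7 192.9 100.3]
t moves -0.005 0.004 0.108
[174.3710742  306.21718669] [180.38989585 362.98144335]
[125.37087699 220.79025843] [139.10456473 236.79897738]
```

View pics/c6.png

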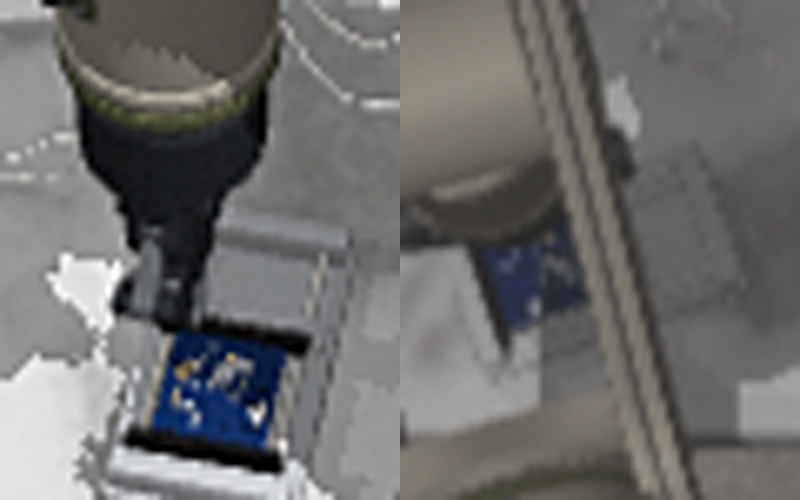

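The jaw pad now sits against the board's edge, at rows 330–350 in the scene crop. The tan part is at (184,370), where predicted. The fingertips look a few pixels off from their prediction, so I'll check that with the depth data.

Run:
```python
from h import *
s=snapshot("scene");np.savez("scene2.npz",**s);p=sense()["tool_pos"];print(p.round(1))
X=np.array([.944,.3305]);Y=np.array([.3305,-.944])
D=s["depth"];v,u=np.nonzero(D>0)
r=np.linalg.inv(s["intrinsics"])@np.array([u,v,np.ones(len(u))]);T=s["extrinsics"]
P=(T[:3,:3]@(r*D[v,u])+T[:3,3:]).T-p
k=(abs(P[:,:2])<60).all(1)
P=P[k];u=u[k];v=v[k];x=P[:,:2]@X;y=P[:,:2]@Y
for z0 in range(-22,60,8):
    q=(P[:,2]>=z0)&(P[:,2]<z0+8)
    if q.sum():print(z0,q.sum(),"x",np.percentile(x[q],[0,10,50,90,100]).round(1),"y",np.percentile(y[q],[0,10,50,90,100]).round(1),"u",u[q].min(),u[q].max(),"v",v[q].max())
```

```text
[474.2 192.  100.5]
-22 1 x [-9.2 -9.2 -9.2 -9.2 -9.2] y [-4.1 -4.1 -4.1 -4.1 -4.1] u 314 314 v 262
-14 6 x [-11.6 -11.4  -9.4  -6.6  -5.3] y [-11.6 -11.1  -4.2  -0.4   0.7] u 312 315 v 262
-6 3 x [-11.7 -11.3  -9.7  -8.   -7.6] y [-8.9 -8.1 -5.1 -2.  -1.2] u 313 315 v 261
2 3 x [-12.2 -12.  -11.4 -10.3 -10.1] y [-6.2 -5.6 -2.9 -0.   0.7] u 314 315 v 258
10 1 x [-10.6 -10.6 -10.6 -10.6 -10.6] y [-7.9 -7.9 -7.9 -7.9 -7.9] u 314 314 v 257
26 10 x [-14.1 -13.   -8.9  -1.7   0.2] y [-28.7 -18.4 -11.5  -6.1  -4.9] u 310 315 v 260
34 12 x [-13.4 -12.6  -6.6  -2.6  -1.2] y [-31.  -26.7 -15.6 -11.8 -11.4] u 310 314 v 259
42 8 x [-16.4 -15.7 -12.3  -9.9  -9.6] y [-39.  -37.5 -20.3  -7.5   6. ] u 312 317 v 261
50 11 x [-18.7 -18.  -12.9 -12.5  -9.9] y [-49.8 -38.6 -15.4   5.6  13.1] u 311 318 v 262
58 6 x [-17.9 -17.7 -16.1  -1.6   8.4] y [-41.5 -31.2 -16.6 -11.8 -11. ] u 304 316 v 256
```

The near pad edge lies at x = −11 mm in the tool frame, which is where the kinematics put it, so position and camera agree. Descending.

Emit:
apply_moves(series="-0.006 0 0.04 0 1; 0 0 0.04 0 1; 0 0 0.027 0 1; 0 0 0 0 1; 0 0 0 0 1")

```text
time: 7.78
tool_pos: [471.3, 191.6, 67.1]
tcp_rot: [-180.0, 0.2, 19.3]
ft_force: [0.4, -0.1, -0.4]
finger_gap: 0.4
grip_force: 0.0
```

Run:
```python
from h import *
for i in range(76): s=snapshot("scene")
q=sense();print(q["time"],q["tool_pos"].round(1),q["ft_force"].round(1));np.savez("scene3.npz",**s)
```

```text
11.5833 [472.3 192.1  68.6] [-0.3 -1.1  0.1]
```

Emit:
apply_moves(series="0 0 -0.13 0 1; 0 0 -0.13 0 1; -0.105 0.08 0 0 1; -0.105 0.08 0 0 1; -0.105 0.08 0 0 1")

```text
time: 12.0
tool_pos: [406.8, 92.4, 147.6]
tcp_rot: [180.0, -0.1, 19.4]
ft_force: [0.4, -1.6, -0.0]
finger_gap: -0.1
grip_force: 0.0
```

Emit:
apply_moves(series="-0.105 0.08 0 0 1; -0.043 0.116 0 0 1; -0.043 0.116 0 0 1; -0.043 0.116 0 0 1; -0.043 0.116 0 0 1")

```text
time: 12.42
tool_pos: [382.1, -90.3, 147.1]
tcp_rot: [179.9, -0.1, 19.3]
ft_force: [1.1, 0.4, 0.6]
finger_gap: -0.2
grip_force: 0.0
```

Emit:
apply_moves(series="-0.043 0.116 0 0 1; -0.043 0.116 0 0 1; -0.043 0.116 0 0 1; 0 0.12 0 0 1; 0 0 0 0 1")

```text
time: 12.83
tool_pos: [392.7, -239.1, 146.2]
tcp_rot: [179.9, 0.0, 19.1]
ft_force: [-0.3, 0.4, -0.2]
finger_gap: -0.2
grip_force: 0.0
```

Emit:
apply_moves(series="0.069 0.103 0 0 1; 0.069 0.103 0 0 1; 0.069 0.103 0 0 1; 0.069 0.103 0 0 1; 0.069 0.103 0 0 1")

```text
time: 13.25
tool_pos: [542.3, -346.2, 146.3]
tcp_rot: [-180.0, 0.0, 19.3]
ft_force: [-0.4, -0.3, 1.9]
finger_gap: -0.2
grip_force: 0.0
```

Emit:
apply_moves(series="0.069 0.103 0 0 1; 0 0 0.12 0 1; 0 0 0.12 0 1; 0 0 0 0 1; 0 0 0 0 1")

```text
time: 13.67
tool_pos: [568.5, -365.7, 71.2]
tcp_rot: [-179.6, 0.2, 19.3]
ft_force: [0.2, -0.7, -0.2]
finger_gap: -0.2
grip_force: 0.0
```

Run:
```python
from h import *
p=sense()["tool_pos"];print(sense()["time"],p.round(1));g=np.array([571,-373.5,6.5])
d=g+[0,0,34]-p
print("moves",((.944*d[0]+.3305*d[1])/300).round(3),((.3305*d[0]-.944*d[1])/300).round(3),(-d[2]/300).round(3))
a=[]
for n,o in(("scene",(345,110)),("top",(380,170))):
    s=snapshot(n);u,v=o;a.append(cv2.resize(s["frame"][v:v+60,u:u+50],(400,480),interpolation=cv2.INTER_CUBIC))
    print(*[((px(s,x)-[u,v]+.5)*8).round() for x in(p-[0,0,19],g)])
cv2.imwrite("pics/c7.png",np.hstack(a))
```

```text
13.6667 [ 568.5 -365.7   71.2]
moves -0.001 0.027 0.102
[223. 242.] [219. 303.]
[219. 310.] [218. 325.]
```

View pics/c7.png

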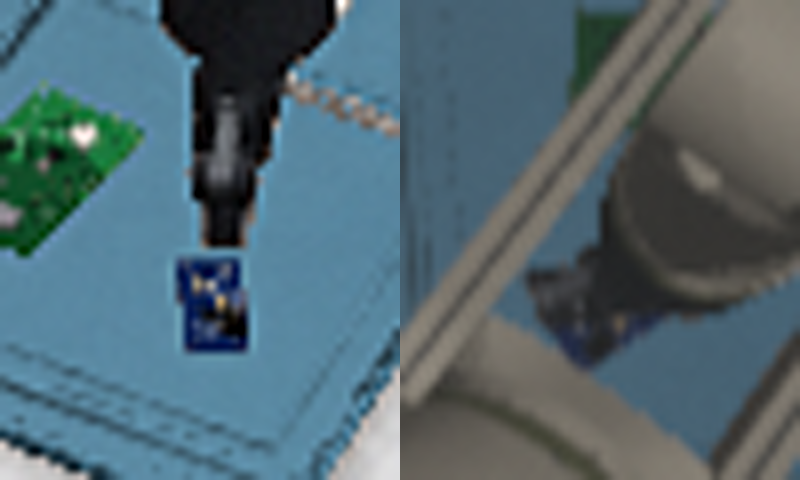

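In the scene view the donor's tan part is at about (220,301), beside the black block, and at (222,322) in the top view. Both match the target to within 1 px. Final descent.

Emit:
apply_moves(series="0 0.02 0.04 0 1; 0 0 0.035 0 1; 0 0 0.017 0 1; 0 0 0 0 1; 0 0 0 0 1")

```text
time: 14.18
tool_pos: [572.7, -373.2, 47.4]
tcp_rot: [-180.0, 0.0, 19.3]
ft_force: [0.8, 0.2, 0.2]
finger_gap: 0.0
grip_force: 0.0
```

Emit:
apply_moves(series="0 0 0 0 1; 0 0 0 0 1; 0 0 0 0 1")

```text
time: 14.43
tool_pos: [573.1, -373.7, 47.7]
tcp_rot: [180.0, -0.0, 19.3]
ft_force: [0.2, 0.1, -0.6]
finger_gap: 0.2
grip_force: 0.0
```

Emit:
apply_moves(series="-0.006 -0.002 0.023 0 1; 0 0 0 0 1; 0 0 0 0 1; 0 0 0 0 1; 0 0 0 0 1")

```text
time: 14.85
tool_pos: [570.8, -373.5, 40.1]
tcp_rot: [-180.0, 0.0, 19.3]
ft_force: [-0.3, -0.2, -0.5]
finger_gap: 0.2
grip_force: 0.0
```

Run:
```python
from h import *
from bench import hand_in
for i in range(76): snapshot("scene")
q=sense();print(q["time"],q["tool_pos"].round(1),q["ft_force"].round(1),q["qd"].round(2))
print(hand_in())
```

```text
18.65 [ 570.9 -373.5   40.1] [-0.2 -0.3 -0.3] [-0.04 -0.03  0.06  0.05 -0.05  0.  ]
the job is handed in; nothing more can be done
None
```

The job is handed in at 18.7 s: the jaw is pushed shut on the blue board to its stop, and I held still for over 3 s about 15 mm above the suspect part and then the donor part, where the arm is still pointing.

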